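Raise the soldering cell's window to the green mark

TASK

Open the soldering cell for the next board: with the fingers, gently push the clear sliding window up from beneath its black lip until the orange pointer is level with the green mark on the post, then take the hand away and leave the window standing there. Do not pinch or grip the lip, do not shift the green mark, and leave everything else where it is.

Things in the scene. Friction and masses are not known exactly. Their poses are not given: they have to be found in the camera images.
- cell: the bench soldering cell: an open frame of two blue front posts (34 mm wide, 205 mm left and right of the middle) that lean back 35 degrees from vertical, away from the robot, with two upright aluminium posts behind and a 10 mm deck between. It is fixed. Origin on the table top, midway between the feet of the leaning posts; x points into the cell (level, away from the robot), y to the left post, z up
- window (a joint): how far the clear window has been slid up its leaning posts, in m, measured along the slope: 0 lowest, 0.20 top stop; it starts at 0 to 0.03. It moves straight up the slope (direction in the cell's axes: 0.574, 0, 0.819), is balanced by hidden counterweights, stays where it is left, and needs about 1 to 4 N along the slope to move
- lip_edge (a point): middle of the lower outer edge of the black lip on the window's lower edge; 105 mm above the table with the window at 0. The lip is 300 mm long (sideways) and 13 mm thick (8 black, 5 grey cap on top); its flat lower face runs 38 mm from here in to the window, square to it. Under it the cell is open down to the table. Axes: z up the slope, y left along the lip, -x square out of the window
- pointer (a point): free end of the orange pointer (12 x 32 x 6 mm) at the left end of the lip; it rides up with the window in front of the left post. Axes as for lip_edge
- mark (a joint): where the green mark is clipped on the left post, in m along the slope, on the window's own scale: when joint window equals joint mark the pointer is level with the middle of the mark. 0.08 to 0.15; a tight clip, not to be moved
- mark_mid (a point): middle of the outer face of the green mark, a band 46 mm wide and 20 mm high (along the slope) on the left leaning post. Axes as for lip_edge, z up the slope
- pallet: bystander: white board pallet with green circuit boards, 130 x 190 x 10 mm, lying on the deck inside the cell, behind the window; origin under its centre
- tip_pot: bystander: small open steel pot, 54 mm across, 40 mm high, on the table in front of the right post; origin under its centre
- spool: bystander: blue solder spool standing on its flange, 60 mm across, 50 mm high, on the table in front of the left post; origin under its centre
- flux: bystander: amber bottle, 44 mm across, 100 mm high, on the table to the left; origin under its centre
- driver: bystander: screwdriver with orange handle lying on the table at the left, under 35 mm high
- brush: bystander: small wooden-handled brush lying on the table at the right, under 35 mm high
- parts_tray: bystander: black parts tray, 120 x 160 x 35 mm, three compartments, on the table at the right; origin under its centre

How it is judged:
By the outcome, as a careful person would: the job done as asked, in the order asked, and still so for the second after the job is handed in, with the robot touching nothing.
It also fails if it takes over 40 s, if anything falls off the work surface, if the arm or the gripper's body presses on something with over 40 N, if the wrist force passes 120 N, or if a joint passes its speed limit or range.

ROBOT

A 6-joint arm with a two-finger parallel gripper is mounted at the origin on the work surface. World frame = base frame: x ahead of the robot, y to its left, z up, the work surface at z = 0. Lengths are in m, angles in rad, forces in N, time in s.
With the tool pointing down it reaches from about 0.2 to 0.875 m from the base axis. Payload 3.4 kg.
Tool frame: the origin (TCP) lies at the very end of the fingers, on their centre line; the grasp point (between the pads) lies 19 mm behind it; z points along the fingers, y is the line along which they close (so a half turn about z gives the same grasp; the last joint's range is limited). The gripper opens to 94 mm and grips with 3 to 60 N. Pads are 16 mm wide; open, the fingers measure 119 mm over their backs; the gripper's body (75 mm by 177 mm) begins 78 mm behind the grasp point.
Start: joints at [1.061, 0.276, 1.505, -0, 1.361, -0.121], TCP at [0.218, 0.532, 0.205] pointing down, gripper open.
Joint ranges: [-2.89, 2.89], [-0.75, 2.08], [0.22, 2.7], [-1.18, 4.32], [0.11, 2.71], [-2.7, 2.7]. Speed limits (rad/s): [2.57, 2.57, 3.14, 3.14, 3.14, 3.14].

INTERFACE

Orientations are given as a 3x3 rotation matrix whose columns are the frame's x, y, z axes.
In Python, from plant import manip gives the robot as it stands.
- The arm moves only by the shell command python3 -m crank 'ROWS' [FORCE]. ROWS is a JSON object of lists of equal length, an entry for each row: "hand": the closure in counts, from 0 (fully open) to 255 (shut); "travel": the shift along the world's x, y, z in m, a list of three; "twist": the turn about the world's z in degrees. A call has 1 to 20 rows; each row shifts and turns the commanded pose from where the row before left it; what a row does not reach is not made up. A row lasts 1/12 s, in which the tool goes at most 41.7 mm and 7.16 degrees, less where a joint would pass 70% of its speed; a pose out of reach is approached as far as the arm can. A call with a gripper value outside its range is refused whole. The fingers move at their own pace and stop on an object; FORCE is the grip in N (left out, the last holds). Time passes only in rows, so rows that do not move let the fingers close. It gives the time, the measured TCP pose, the force, the opening and the grip force at its end, in the units of the state.
- manip.observe(): the state, without advancing time (a new reading comes with each control period).
- manip.read_camera(name): name is "side" or "top" or "wrist"; returns a dict with "color" (400x640x3 uint8, red, green, blue), "fx", "fy", "cx", "cy" (pixels), "distortion" ([k1, k2, p1, p2, k3] as OpenCV has them; the pictures are not rectified), "eye" and "orientation" of the camera in the world; the wrist camera has in their place "mount" (4x4, takes a point from camera to tool coordinates, whose origin is the TCP and whose axes are the flange's). Camera axes: x right, y down, z forward; pixel columns grow to the right and rows downward; lengths in m; the calibration is good to about 2 mm. A picture is of the moment at which its call begins: read the wrist's pose just before it. There is no depth.
- manip.sign_off(): hands the job in; it is judged then, once.
The state is a dict: "time_s": time; "qpos": joint angles; "joint_velocities": joint speeds; "joint_efforts": joint torques, N m; "tool_pos": TCP position; "tool_rot": TCP orientation; "contact_force": force on the tool from outside, world axes, zero at the start; "ft_torque": the same for the moment, N m; "finger_gap": opening from 0.0 (shut) to 1.0 (fully open); "gripper_force": force on a finger pad.
Only numpy, scipy, OpenCV 4.12 (cv2) and the standard library are available. Lean on these libraries where they do the work, as an engineer would, in place of code of your own. Each camera call takes 0.05 s, during which the arm holds its last target. There are 200 camera calls.

## Working session

There is one attempt and no reset: what is moved stays moved. The work goes in short steps, Python scripts to look and compute and a shell command to move; the robot and the scene stay as the last step left them, time stands still between calls to the robot, and variables do not carry over. Pictures are saved under pics/ and viewed, at most 10 in all, crops included, and the job is handed in when it is done.

```bash
mkdir -p pics
cat > h.py <<'E'
import numpy as np, cv2
from plant import manip
def ray(c,uv):
    K=np.array([[c['fx'],0,c['cx']],[0,c['fy'],c['cy']],[0,0,1]])
    p=cv2.undistortPoints(np.array([[uv]],float),K,np.array(c['distortion'],float))[0,0]
    d=np.array(c['orientation'])@np.array([p[0],p[1],1]); return np.array(c['eye']),d/np.linalg.norm(d)
def tri(c1,u1,c2,u2):
    o1,d1=ray(c1,u1);o2,d2=ray(c2,u2)
    s=np.linalg.lstsq(np.c_[d1,-d2],o2-o1,rcond=None)[0]
    a=o1+s[0]*d1;b=o2+s[1]*d2
    return (a+b)/2,np.linalg.norm(a-b)
def plane(c,u,z):
    o,d=ray(c,u); return o+d*(z-o[2])/d[2]
E
python3 - <<'E'
from h import *
import pickle
cs={}
for n in ['side','top']:
    c=manip.read_camera(n);cs[n]=c;cv2.imwrite(f'pics/{n}0.png',c['color'][:,:,::-1]);print(n,c['eye'],np.round(c['orientation'],2).tolist(),c['fx'])
pickle.dump(cs,open('c0.pkl','wb'))
print(manip.observe())
E
```

```text
side [0.26562307 1.34647988 0.96368186] [[-0.98, -0.13, 0.17], [-0.22, 0.52, -0.83], [0.02, -0.84, -0.53]] 483.0688167304996
top [0.44824335 0.01104272 1.34697962] [[-0.02, -1.0, 0.08], [-1.0, 0.02, 0.01], [-0.01, -0.08, -1.0]] 466.9404141066677
{'time_s': 0.1, 'qpos': array([ 1.06099712e+00,  2.76573366e-01,  1.50600459e+00,  6.85850073e-06,
        1.36068088e+00, -1.20980875e-01]), 'joint_velocities': array([ 7.16946611e-04, -2.05518714e-03, -2.95914868e-03,  1.11433989e-03,
        3.99901153e-04,  3.39335089e-05]), 'joint_efforts': array([ 9.91335328e-04, -4.05457985e+01, -2.37779367e+01,  7.04259169e-02,
        2.99501431e-02, -2.65735679e-05]), 'tool_pos': array([0.21772589, 0.53164338, 0.20466828]), 'tool_rot': array([[-9.25357041e-01,  3.79095866e-01, -8.18951811e-04],
       [ 3.79096693e-01,  9.25355927e-01, -1.45103566e-03],
       [ 2.07740293e-04, -1.65318799e-03, -9.99998612e-01]]), 'contact_force': array([0.29646503, 0.68682973, 0.4607235 ]), 'ft_torque': array([-0.04413585, -0.0048129 ,  0.02799529]), 'gripper_force': 0.0, 'finger_gap': 0.9991867039401022}
```

View pics/side0.png

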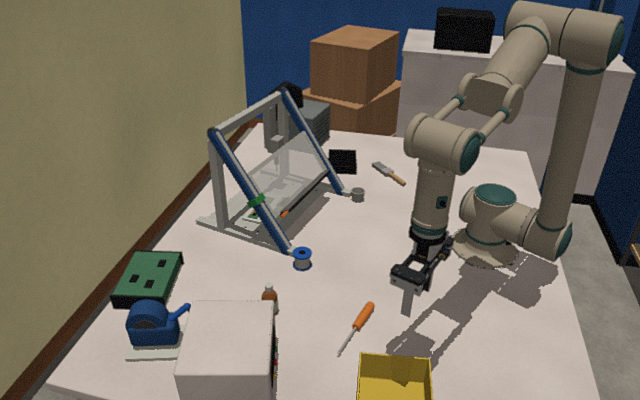

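View pics/top0.png

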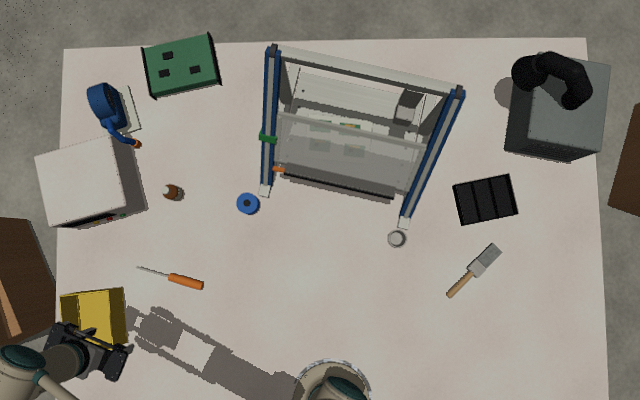

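The side view shows the cell with the green mark at about (256,200) and the orange pointer at (284,213). In the top view the mark is at (267,139), the pointer at (278,170), and the dark lip runs from (277,178) to (393,200). Next I'll zoom in and measure by colour.

Run:
```python
from h import *
import pickle
cs=pickle.load(open('c0.pkl','rb'))
def mask(c,kind,box):
    hsv=cv2.cvtColor(c['color'],cv2.COLOR_RGB2HSV);lo,hi={'g':((50,120,50),(80,255,255)),'o':((5,130,100),(18,255,255)),'b':((100,120,40),(125,255,255))}[kind]
    m=cv2.inRange(hsv,lo,hi);k=np.zeros_like(m);x0,y0,x1,y1=box;k[y0:y1,x0:x1]=m[y0:y1,x0:x1];return k
B={'side':(200,80,345,250),'top':(255,40,470,230)}
Bm={'side':(240,180,275,230),'top':(255,125,280,150)}; Bp={'side':(272,200,300,225),'top':(270,155,292,180)}
r={}
for n in cs:
  for k,b in (('g',Bm[n]),('o',Bp[n])):
    m=mask(cs[n],k,b);ys,xs=np.nonzero(m);r[n,k]=(xs.mean(),ys.mean());print(n,k,len(xs),r[n,k],xs.min(),xs.max(),ys.min(),ys.max())
for k in 'go': print(k,tri(cs['side'],r['side',k],cs['top'],r['top',k]))
c=cs['top']
for u in [(265,191),(404,222)]: print('foot',plane(c,u,0.01))
for u in [(277,178),(393,200)]: print('lip',plane(c,u,0.11))
for n,u,z in (('spool',(248,203),.05),('pot',(397,239),.04)): print(n,plane(c,u,z))
a=cv2.resize(cs['side']['color'][150:260,200:360],(800,550),interpolation=cv2.INTER_CUBIC)
cv2.imwrite('pics/zs.png',a[:,:,::-1])
a=cv2.resize(cs['top']['color'][110:230,250:420],(800,565),interpolation=cv2.INTER_CUBIC)
cv2.imwrite('pics/zt.png',a[:,:,::-1])
```

```text
side g 105 (np.float64(255.94285714285715), np.float64(200.44761904761904)) 248 264 194 206
side o 28 (np.float64(283.89285714285717), np.float64(213.32142857142858)) 280 288 210 216
top g 130 (np.float64(267.0076923076923), np.float64(137.83076923076922)) 259 276 129 143
top o 55 (np.float64(278.2), np.float64(168.8)) 272 284 166 172
g (array([0.71890302, 0.154668  , 0.1655645 ]), np.float64(0.007376657755265208))
o (array([0.64153371, 0.13053791, 0.11548635]), np.float64(0.0007828038139498548))
foot [0.59465154 0.17968281 0.01      ]
foot [ 0.49769483 -0.21782153  0.01      ]
lip [0.61801491 0.13462216 0.11      ]
lip [ 0.55304513 -0.17332007  0.11      ]
spool [0.55749786 0.22256482 0.05      ]
pot [ 0.44951918 -0.19160245  0.04      ]
```

View pics/zs.png

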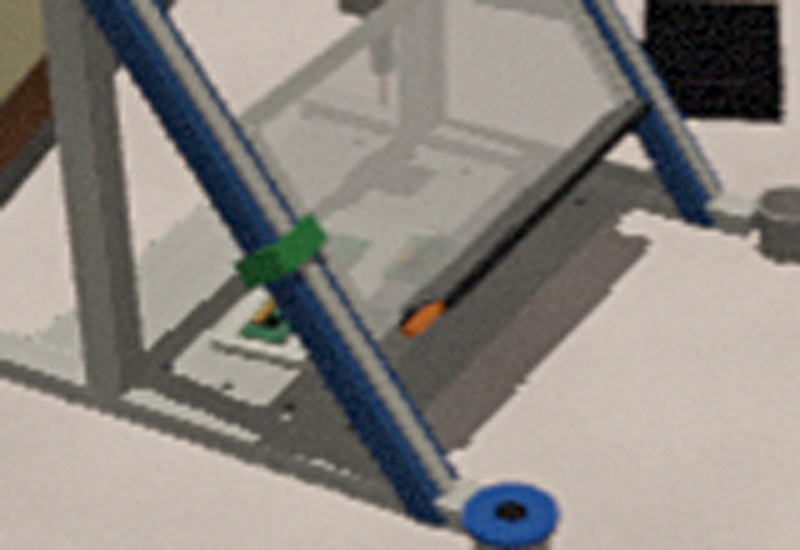

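View pics/zt.png

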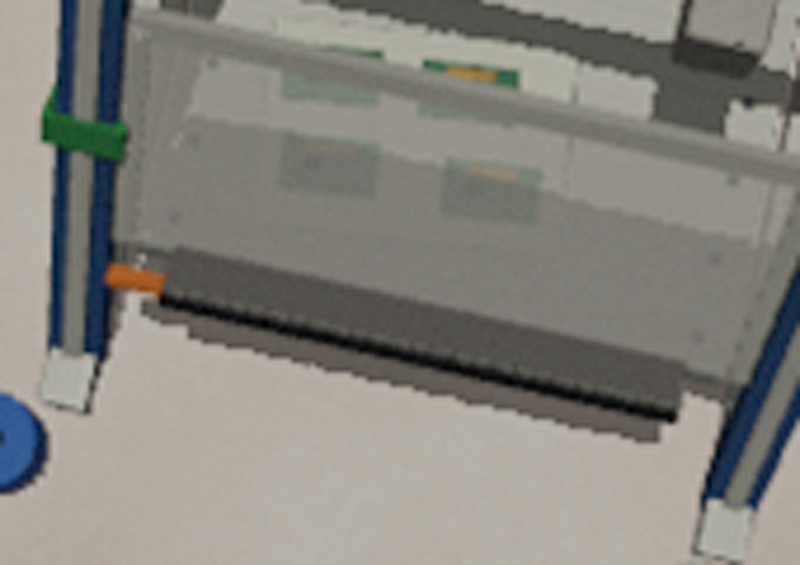

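The zooms give matching corners in both views. The mark's right edge is at side (322,228) and top (125,143) in zoom pixels, with the pointer's free end and the lip's ends also visible.

Run:
```python
from h import *
import pickle
cs=pickle.load(open('c0.pkl','rb'))
S=lambda x,y:(200+x/5-.4,150+y/5-.4)
T=lambda x,y:(250+x/4.706-.4,110+y/4.706-.4)
P={}
for n,s,t in (('markR',(322.5,228.5),(125,143)),('ptr_end',(404,330),(106,274)),('lipL',(447,310),(160,300)),('lipR',(648,112),(676,420)),('footL',(440,510),(65,410)),('footR',(708,218),(722,560))):
    P[n],g=tri(cs['side'],S(*s),cs['top'],T(*t));print(n,P[n].round(4),round(g,4))
v=P['lipL']-P['lipR'];print('len',np.linalg.norm(v),'yaw',np.degrees(np.arctan2(-v[0],v[1])))
for yaw in (-12.,-13.):
  a=np.radians(yaw);up=np.array([.574*np.cos(a),.574*np.sin(a),.819])
  print(yaw,'up',up.round(3),{n:round(float(up@p),4) for n,p in P.items()})
print((P['lipL']+P['lipR'])/2)
```

```text
markR [0.7059 0.1292 0.1723] 0.0032
ptr_end [0.6462 0.147  0.1165] 0.0029
lipL [0.629  0.1163 0.1149] 0.0011
lipR [ 0.5567 -0.1735  0.113 ] 0.0018
footL [0.5961 0.188  0.0119] 0.0368
footR [ 0.4973 -0.2118  0.0077] 0.0372
len 0.2986579028465879 yaw -13.991815148996952
-12.0 up [ 0.561 -0.119  0.819] {'markR': 0.5221, 'ptr_end': 0.4406, 'lipL': 0.4333, 'lipR': 0.4258, 'footL': 0.322, 'footR': 0.3108}
-13.0 up [ 0.559 -0.129  0.819] {'markR': 0.5193, 'ptr_end': 0.4378, 'lipL': 0.4308, 'lipR': 0.4263, 'footL': 0.3188, 'footR': 0.3118}
[ 0.59285252 -0.02860167  0.11391249]
```

```bash
python3 -m crank '{"hand":[255,255,255,255,255,255,255,255,255,255,255,255,255,255,255,255,255,255],"travel":[[0.0176,-0.0303,0],[0.0176,-0.0303,0],[0.0176,-0.0303,0],[0.0176,-0.0303,0],[0.0176,-0.0303,0],[0.0176,-0.0303,0],[0.0176,-0.0303,0],[0.0176,-0.0303,0],[0.0176,-0.0303,0],[0.0176,-0.0303,0],[0.0176,-0.0303,0],[0.0176,-0.0303,0],[0.0176,-0.0303,0],[0.0176,-0.0303,0],[0.0176,-0.0303,0],[0.0176,-0.0303,0],[0.0176,-0.0303,0],[0.0176,-0.0303,0]],"twist":[0.46,0.46,0.46,0.46,0.46,0.46,0.46,0.46,0.46,0.46,0.46,0.46,0.46,0.46,0.46,0.46,0.46,0.46]}' 10
```

```text
time_s: 1.6
tool_pos: [0.535, -0.0149, 0.2051]
tool_rot: [[-0.97, 0.242, -0.001], [0.242, 0.97, 0.0], [0.001, 0.0, -1.0]]
contact_force: [0.9, 0.6, -0.5]
finger_gap: 0.003
gripper_force: 0.0
```

```bash
python3 -m crank '{"hand":[255,255,255,255,255,255],"travel":[[0,0,-0.028],[0,0,-0.028],[0,0,-0.028],[0,0,-0.027],[0.014,-0.0035,0],[0.014,-0.0035,0]],"twist":[0,0,0,0,0,0]}'
python3 - <<'E'
from h import *
c=manip.read_camera('side');a=cv2.resize(c['color'][130:270,220:420],(800,560),interpolation=cv2.INTER_CUBIC);cv2.imwrite('pics/a1.png',a[:,:,::-1])
print(manip.observe()['tool_pos'])
E
```

```text
time_s: 2.1
tool_pos: [0.5602, -0.0199, 0.0918]
tool_rot: [[-0.97, 0.242, -0.006], [0.242, 0.97, 0.001], [0.007, -0.0, -1.0]]
contact_force: [0.7, -0.1, 0.3]
finger_gap: 0.005
gripper_force: 0.0
[ 0.56547023 -0.02117584  0.09307733]
```

View pics/a1.png

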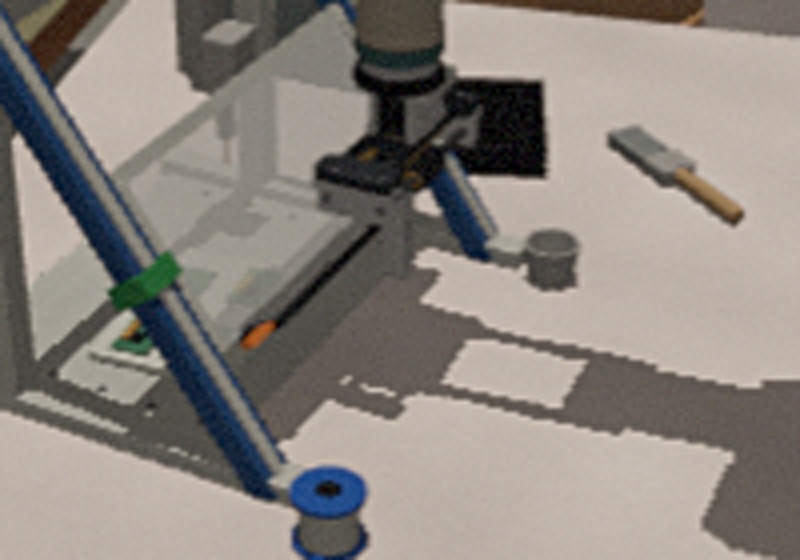

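The closed fingers stand in front of the lip, about 15 mm short of it, with the tips below its lower edge. The pointer is still at (260,335) in this zoom. I'll advance gently.

```bash
python3 -m crank '{"hand":[255,255,255],"travel":[[0.004,-0.001,0],[0.004,-0.001,0],[0.002,-0.0005,0]],"twist":[0,0,0]}'; python3 -m crank '{"hand":[255,255],"travel":[[0.002,-0.0005,0],[0.002,-0.0005,0]],"twist":[0,0]}';python3 -m crank '{"hand":[255,255],"travel":[[0.002,-0.0005,0],[0,0,0]],"twist":[0,0]}'
```

```text
time_s: 2.4
tool_pos: [0.5728, -0.0228, 0.0946]
tool_rot: [[-0.97, 0.242, 0.0], [0.242, 0.97, 0.0], [-0.0, 0.0, -1.0]]
contact_force: [0.5, -0.3, 1.1]
finger_gap: 0.006
gripper_force: 0.0
time_s: 2.57
tool_pos: [0.5766, -0.0237, 0.0948]
tool_rot: [[-0.97, 0.242, 0.0], [0.242, 0.97, 0.0], [-0.0, 0.0, -1.0]]
contact_force: [-0.9, -0.1, 0.5]
finger_gap: 0.003
gripper_force: 0.0
time_s: 2.73
tool_pos: [0.5791, -0.0243, 0.0947]
tool_rot: [[-0.97, 0.242, 0.001], [0.242, 0.97, -0.0], [-0.001, 0.0, -1.0]]
contact_force: [0.7, 1.0, 0.1]
finger_gap: 0.006
gripper_force: 0.0
```

```bash
python3 -m crank '{"hand":[255,255],"travel":[[0.002,-0.0005,0],[0.002,-0.0005,0]],"twist":[0,0]}';python3 -m crank '{"hand":[255,255],"travel":[[0.002,-0.0005,0],[0,0,0]],"twist":[0,0]}'
```

```text
time_s: 2.9
tool_pos: [0.5802, -0.0246, 0.0944]
tool_rot: [[-0.97, 0.242, -0.005], [0.242, 0.97, 0.001], [0.006, 0.0, -1.0]]
contact_force: [-7.3, 2.4, 7.7]
finger_gap: 0.003
gripper_force: 4.0
time_s: 3.07
tool_pos: [0.5802, -0.0246, 0.0943]
tool_rot: [[-0.97, 0.242, -0.01], [0.242, 0.97, 0.002], [0.01, -0.0, -1.0]]
contact_force: [-8.1, 1.4, 6.9]
finger_gap: 0.002
gripper_force: 4.5
```

Pushing horizontally, friction pulls the lip's edge down the finger, so it jams. I'll lift along the slope instead.

```bash
python3 -m crank '{"hand":[255,255,255,255],"travel":[[0,0,0.002],[0,0,0.002],[0.0011,-0.0003,0.0016],[0.0011,-0.0003,0.0016]],"twist":[0,0,0,0]}'; python3 -m crank '{"hand":[255,255,255,255],"travel":[[0.0028,-0.0007,0.0041],[0.0028,-0.0007,0.0041],[0.0028,-0.0007,0.0041],[0,0,0]],"twist":[0,0,0,0]}'
```

```text
time_s: 3.4
tool_pos: [0.5847, -0.0258, 0.1012]
tool_rot: [[-0.97, 0.242, -0.005], [0.242, 0.97, 0.001], [0.005, 0.0, -1.0]]
contact_force: [-6.1, 2.0, 0.5]
finger_gap: 0.001
gripper_force: 3.0
time_s: 3.73
tool_pos: [0.5938, -0.0281, 0.1144]
tool_rot: [[-0.97, 0.242, -0.004], [0.242, 0.97, 0.001], [0.004, 0.0, -1.0]]
contact_force: [-7.2, 1.7, 3.8]
finger_gap: 0.003
gripper_force: 3.2
```

```bash
python3 -m crank '{"hand":[255,255,255,255,255,255,255,255,255],"travel":[[0.0028,-0.0007,0.0041],[0.0028,-0.0007,0.0041],[0.0028,-0.0007,0.0041],[0.0028,-0.0007,0.0041],[0.0028,-0.0007,0.0041],[0.0028,-0.0007,0.0041],[0.0028,-0.0007,0.0041],[0.0028,-0.0007,0.0041],[0,0,0]],"twist":[0,0,0,0,0,0,0,0,0]}'
python3 - <<'E'
from h import *
import pickle
cs={n:manip.read_camera(n) for n in ('side','top')};pickle.dump(cs,open('c1.pkl','wb'))
a=cv2.resize(cs['side']['color'][170:240,220:320],(800,560),interpolation=cv2.INTER_CUBIC)
cv2.imwrite('pics/s2.png',a[:,:,::-1])
a=cv2.resize(cs['top']['color'][105:185,250:350],(700,560),interpolation=cv2.INTER_CUBIC)
cv2.imwrite('pics/t2.png',a[:,:,::-1])
E
```

```text
time_s: 4.48
tool_pos: [0.6161, -0.0336, 0.1473]
tool_rot: [[-0.97, 0.242, -0.004], [0.242, 0.97, 0.001], [0.004, -0.0, -1.0]]
contact_force: [-6.7, 1.3, 4.1]
finger_gap: 0.004
gripper_force: 3.3
```

View pics/s2.png

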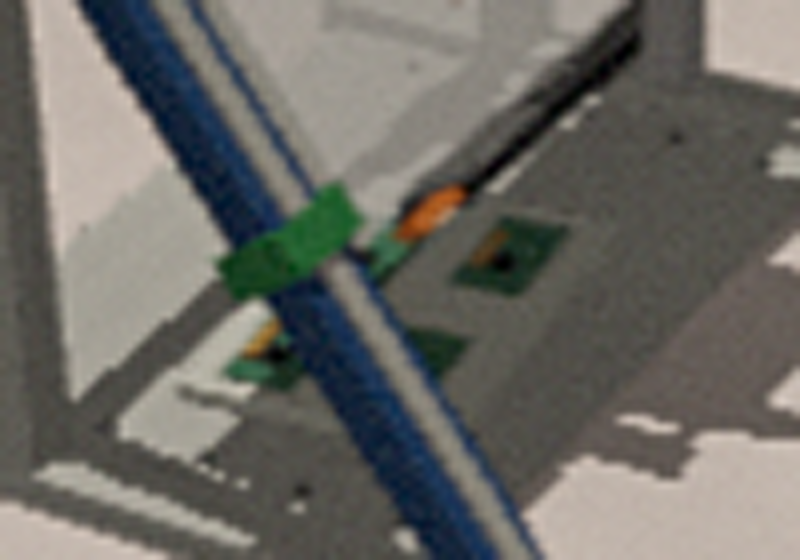

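View pics/t2.png

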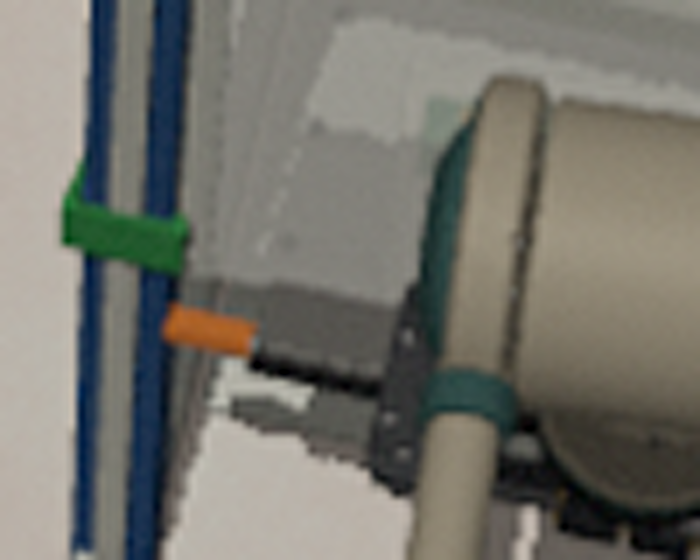

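Side: the pointer's end is at (400,232) and the mark's right edge runs (343,183)–(362,222) in zoom pixels. Top: the pointer's end is at (168,324) and the mark's right edge at (183,254). The pointer is still below the mark, so I'll work out the rest.

Run:
```python
from h import *
import pickle
cs=pickle.load(open('c1.pkl','rb'))
S=lambda x,y:(220+x/8-.44,170+y/8-.44)
T=lambda x,y:(250+x/7-.43,105+y/7-.43)
a=np.radians(-14);up=np.array([.574*np.cos(a),.574*np.sin(a),.819]);n=np.array([-.819*np.cos(a),-.819*np.sin(a),.574]);l=np.array([-np.sin(a),np.cos(a),0])
R=np.array([n,l,up])
for k,s,t in (('mark',(352,203),(183,254)),('mark hi',(343,184),(187,233)),('mark lo',(362,222),(180,275)),('ptr end',(399,230),(168,324)),('ptr right',(463,195),(253,340))):
    p,g=tri(cs['side'],S(*s),cs['top'],T(*t));print(k,(R@p).round(4),round(g,4))
# colour blob centroid of pointer
r={}
for nm,b in (('side',(266,190,284,203)),('top',(270,145,290,160))):
    h=cv2.cvtColor(cs[nm]['color'],cv2.COLOR_RGB2HSV);m=cv2.inRange(h,(5,130,100),(18,255,255));x0,y0,x1,y1=b
    ys,xs=np.nonzero(m[y0:y1,x0:x1]);r[nm]=(xs.mean()+x0,ys.mean()+y0);print(nm,len(xs),r[nm])
p,g=tri(cs['side'],r['side'],cs['top'],r['top']);print('ptr mid',(R@p).round(4),g)
```

```text
mark [-0.4346  0.2973  0.5172] 0.0005
mark hi [-0.4353  0.2962  0.526 ] 0.0015
mark lo [-0.4338  0.2981  0.5083] 0.0024
ptr end [-0.4181  0.2983  0.4992] 0.0042
ptr right [-0.4157  0.2645  0.497 ] 0.0054
side 23 (np.float64(273.3478260869565), np.float64(196.1304347826087))
top 63 (np.float64(279.2063492063492), np.float64(151.73015873015873))
ptr mid [-0.4167  0.2824  0.4986] 0.0011528634808849907
```

```bash
python3 -m crank '{"hand":[255,255,255,255,255],"travel":[[0.0021,-0.0005,0.0031],[0.0021,-0.0005,0.0031],[0.0021,-0.0005,0.0031],[0.0021,-0.0005,0.0031],[0,0,0]],"twist":[0,0,0,0,0]}'
python3 - <<'E'
from h import *
import pickle
cs={n:manip.read_camera(n) for n in ('side','top')};pickle.dump(cs,open('c2.pkl','wb'))
a=cv2.resize(cs['side']['color'][180:215,240:290],(800,560),interpolation=cv2.INTER_CUBIC)
b=cv2.resize(cs['top']['color'][120:165,250:300],(622,560),interpolation=cv2.INTER_CUBIC)
o=np.hstack([cv2.resize(a,(400,280)),cv2.resize(b,(400,360))[:280]]) # side 8x, top 8x
cv2.imwrite('pics/m3.png',cv2.resize(o,(800,280))[:,:,::-1])
print(manip.observe()['tool_pos'])
E
```

```text
time_s: 5.0
tool_pos: [0.6243, -0.0358, 0.1595]
tool_rot: [[-0.97, 0.242, -0.004], [0.242, 0.97, 0.001], [0.004, -0.0, -1.0]]
contact_force: [-6.9, 1.5, 3.9]
finger_gap: 0.005
gripper_force: 3.3
[ 0.62433401 -0.03574919  0.15944317]
```

View pics/m3.png

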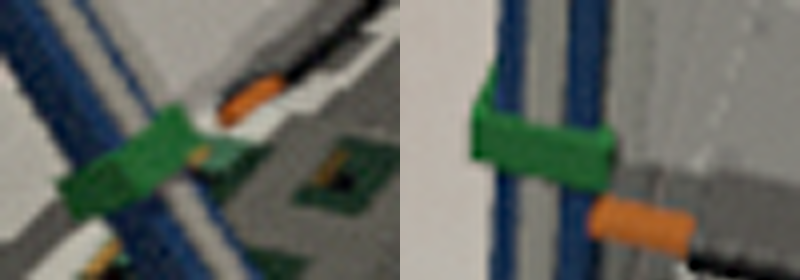

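The left half (side view) has the pointer just right of the mark at (250,100), close to level. The right half (top view) has it at (640,222), slightly below. A blob measurement gives the remainder.

Run:
```python
from h import *
import pickle
cs=pickle.load(open('c2.pkl','rb'))
a=np.radians(-14);up=np.array([.574*np.cos(a),.574*np.sin(a),.819]);n=np.array([-.819*np.cos(a),-.819*np.sin(a),.574]);l=np.array([-np.sin(a),np.cos(a),0])
R=np.array([n,l,up])
r={}
for nm,b in (('side',(266,187,278,197)),('top',(272,142,290,153))):
    h=cv2.cvtColor(cs[nm]['color'],cv2.COLOR_RGB2HSV);m=cv2.inRange(h,(5,130,100),(18,255,255));x0,y0,x1,y1=b
    ys,xs=np.nonzero(m[y0:y1,x0:x1]);r[nm]=(xs.mean()+x0,ys.mean()+y0);print(nm,len(xs),r[nm])
p,g=tri(cs['side'],r['side'],cs['top'],r['top']);print('ptr mid',(R@p).round(4),g)
S=lambda x,y:(240+x/8-.44,180+y/8-.44)
T=lambda x,y:(250+(x-400)/8-.44,120+y/8-.44)
for k,s,t in (('hi',(187,103),(614,130)),('lo',(206,142),(607,190)),('end',(222,113),(594,217))):
    q,g=tri(cs['side'],S(*s),cs['top'],T(*t));print(k,(R@q).round(4),g)
```

```text
side 21 (np.float64(270.5238095238095), np.float64(192.1904761904762))
top 65 (np.float64(279.81538461538463), np.float64(147.72307692307692))
ptr mid [-0.4176  0.282   0.5132] 0.0003500975191198577
hi [-0.4367  0.2959  0.5276] 0.007950804701835654
lo [-0.4341  0.2974  0.5084] 0.00040971652238879793
end [-0.4162  0.2978  0.5154] 0.003318152042533438
```

```bash
python3 -m crank '{"hand":[255,255],"travel":[[0.0017,-0.0004,0.0025],[0,0,0]],"twist":[0,0]}'
python3 - <<'E'
from h import *
import pickle
o=manip.observe();c=manip.read_camera('wrist');pickle.dump((o,c),open('w.pkl','wb'))
cv2.imwrite('pics/w.png',c['color'][:,:,::-1]);print(o['tool_pos'],np.round(c['mount'],3),c['fx'])
E
```

```text
time_s: 5.27
tool_pos: [0.6259, -0.0362, 0.1618]
tool_rot: [[-0.97, 0.242, -0.004], [0.242, 0.97, 0.001], [0.004, -0.0, -1.0]]
contact_force: [-5.9, 1.7, 2.8]
finger_gap: 0.005
gripper_force: 3.3
[ 0.6259041  -0.03615512  0.16179031] [[ 0.    -0.97  -0.242  0.069]
 [ 1.     0.     0.001 -0.001]
 [-0.001 -0.242  0.97  -0.179]
 [ 0.     0.     0.     1.   ]] 281.7117471081368
```

View pics/w.png

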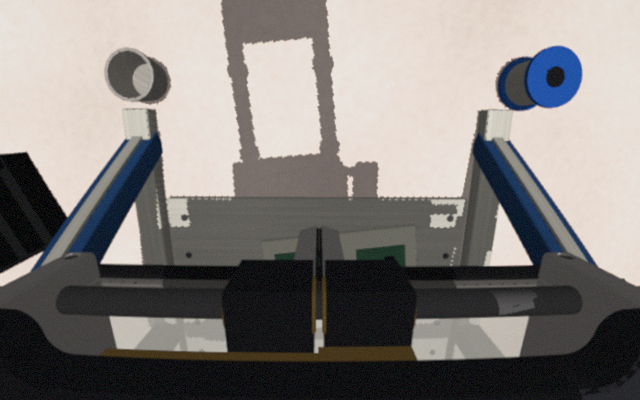

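The wrist view shows only the lip and the fingers touching it at (320,255). The mark is out of sight, so I'll make the last millimetre, back away and check with the fixed cameras.

```bash
python3 -m crank '{"hand":[255,255,255,255,255,255,255,255],"travel":[[0.0005,-0.0001,0.0007],[0,0,0],[-0.004,0.001,0],[-0.008,0.002,0],[-0.016,0.004,0],[-0.03,0.0075,0],[-0.04,0.01,0],[0,0,0]],"twist":[0,0,0,0,0,0,0,0]}'
python3 - <<'E'
from h import *
cs={n:manip.read_camera(n) for n in ('side','top')}
a=np.radians(-14);up=np.array([.574*np.cos(a),.574*np.sin(a),.819]);n=np.array([-.819*np.cos(a),-.819*np.sin(a),.574]);l=np.array([-np.sin(a),np.cos(a),0])
R=np.array([n,l,up]);r={}
for nm,b in (('side',(262,182,282,199)),('top',(270,135,292,156))):
    h=cv2.cvtColor(cs[nm]['color'],cv2.COLOR_RGB2HSV);m=cv2.inRange(h,(5,130,100),(18,255,255));x0,y0,x1,y1=b
    ys,xs=np.nonzero(m[y0:y1,x0:x1]);r[nm]=(xs.mean()+x0,ys.mean()+y0);print(nm,len(xs),r[nm])
p,g=tri(cs['side'],r['side'],cs['top'],r['top']);print('ptr mid',(R@p).round(4),g)
S=cv2.resize(cs['side']['color'][180:215,240:290],(400,280),interpolation=cv2.INTER_CUBIC)
T=cv2.resize(cs['top']['color'][120:155,250:300],(400,280),interpolation=cv2.INTER_CUBIC)
cv2.imwrite('pics/m4.png',np.hstack([S,T])[:,:,::-1])
E
```

```text
time_s: 5.98
tool_pos: [0.5212, -0.0099, 0.1612]
tool_rot: [[-0.97, 0.241, -0.009], [0.241, 0.971, 0.002], [0.009, -0.0, -1.0]]
contact_force: [-0.9, 0.9, -0.7]
finger_gap: 0.004
gripper_force: 0.0
side 22 (np.float64(270.40909090909093), np.float64(191.13636363636363))
top 63 (np.float64(279.8412698412698), np.float64(146.79365079365078))
ptr mid [-0.4165  0.2817  0.5167] 0.0008981536920745265
```

View pics/m4.png

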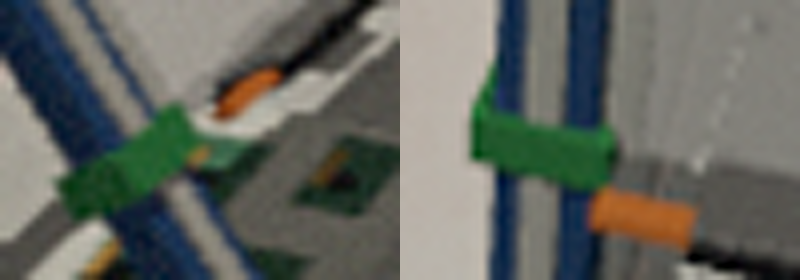

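In the side half the pointer is at (250,93) and in the top half at (643,215); the mark is unmoved. The measured levels are 516.7 mm for the pointer and about 517.5 mm for the mark. The hand is clear, so I'm handing in.

```bash
python3 -c "
from plant import manip
print(manip.sign_off())"
```

```text
the job is handed in; nothing more can be done
None
```

The window now stands with its pointer level with the green mark to about 1 mm by the cameras, the mark did not move, the hand is clear, and the job is handed in after about 6 s.

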